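# Lid the drying pot and take off the outer lid

### The job

Get the drying pot ready: first turn the bar of its vent stopcock to half open, 45 degrees on from shut. Then pick up the nested pair of lids by the inner lid's knob, lower the pair into the pot's mouth until it sits fully home and only then let go. Last, take the outer lid by its collar and lift it alone, the inner lid staying seated and undisturbed, and finish while still holding the outer lid about level, a few centimetres clear above the knob; leave everything else where it stands.

Things in the scene. Friction and masses are not known exactly. Their poses are not given: they have to be found in the camera images.
- pot: (all sizes here and below in mm) round steel pot on a wooden base fixed to the shelf; either left or right of the lids. Origin on the pot's axis at shelf height, z up. Pot 70 across outside, mouth 60 across, rim 65 above the shelf. A copper pipe 12 thick leaves it low along the pot's own -x (roughly towards the robot), with the vent stopcock on it 110 from the pot's axis. Base: a disc 90 across under the pot and a strip 46 wide under the pipe to 162 from the axis, 10 thick
- pot_rim (a point): centre of the pot's mouth at rim height (65 above the shelf)
- bar_grip (a point): centre of the stopcock's brass bar handle, on its vertical turning axis, 52 above the shelf. The bar is 50 long (along this point's y axis), 10 thick (its x axis) and 20 tall, so it spans heights 42 to 62; below it a flat round dial 76 across has its top at height 36, with three dark marks for shut, half open and fully open
- stopcock_bar (a joint): opening angle of the stopcock, rad, 0 to 1.571: 0 = shut (bar across the pipe), 1.571 = fully open (bar along the pipe); grows counter-clockwise seen from above; starts shut or nearly so (0 to 0.35). It turns with a drag of 0.12 N m, has no spring and stays where it is left
- knob (a point): centre of the exposed part of the inner lid's round upright wooden knob: 16 across, 28 of it showing above the outer lid's collar (14 up and 14 down from this point). z axis = the lid's own axis. At the start 58 above the shelf. The knob is fixed to the inner lid, passes freely through the outer lid's collar, and lifting it carries both lids. The shaft goes on down to the flange, 53 long in all
- flange (a point): centre of the underside of the inner lid's flange, 46 below the point knob; it lies on the pot's rim (at pot_rim) when fully home. Flange 68 across, 7 thick; under it a plug 54 across and 12 deep, tapered at its foot to 44, enters the pot's mouth. Inner lid about 200 g; at the start it stands on its plug on the shelf, flange underside 12 up
- collar (a point): centre of the outer lid's upright round collar: 44 across outside, 36 inside, 22 tall (11 up and 11 down). It rises from the middle of the outer lid's flat top; the lid is 78 across, with a rim whose lower edge is 19 below this point, and rests loosely on the inner lid's flange. While nested this point is 25 below the point knob (33 above the shelf at the start). Outer lid about 120 g; z axis = the lid's own axis
- cork: cork stopper, 28 tall, 28 across, between the pot and the lids; leave it alone. Origin at its underside
- loupe: brass jeweller's loupe, a ring-shaped cup 24 tall and 36 across, nearer the robot than the cork; leave it alone. Origin at its underside
- steamer: tiny steamer model, about 100 long, with a red funnel 50 high and two thin masts 55 high, behind; leave it alone. Origin at its underside
- bulb: clear glass light bulb without its base, 60 across, standing in a cork ring, 94 tall in all, behind; leave it alone. Origin at its underside
- brush: brush lying far to the robot's right; leave it alone
- paint_jar: small amber jar with a metal cap, 44 across, 45 tall, far to the left; leave it alone. Origin at its underside

How it is judged (in metres and radians):
On the way, in this order (a step that is already met when the one before it is completed fails the run):
1. the stopcock stands half open, 45 degrees give or take 8 (value of joint stopcock_bar between 0.645 and 0.925 rad), for 0.3 s.
2. both lids, still nested, sit fully home in the pot and are let go (all of step 1 and horizontal distance between flange and pot_rim below 0.005 m and z of flange in the frame of pot_rim between -0.003 and 0.003 m and angle between flange's own z axis and vertical below 0.08 rad and z of collar in the frame of knob below -0.019 m and contact force between the fingers and inner_lid below 0.1 N and contact force between the fingers and outer_lid below 0.1 N), for 0.3 s.
At the end, for the whole second after the job is handed in: The stopcock stands at 45 +- 8 degrees; the inner lid sits home in the pot (centre within 5 mm, height within 3 mm, level within 0.08 rad), untouched; the outer lid is held still by the fingers alone, within 0.3 rad of level, its lower edge at least 10 mm above the top of the knob (all of step 1 and horizontal distance between flange and pot_rim below 0.005 m and z of flange in the frame of pot_rim between -0.003 and 0.003 m and angle between flange's own z axis and vertical below 0.08 rad and z of collar in the frame of knob above 0.043 m and contact force between the fingers and outer_lid above 1 N and contact force between each of outer_lid, the fingers and inner_lid below 0.05 N and contact force between outer_lid and pot below 0.05 N and angle between collar's own z axis and vertical below 0.3 rad and linear speed of outer_lid below 0.03 m/s); the arm keeps its last pose, push and grip.
It fails at once if the outer lid comes off the inner lid while the inner lid is not seated in the pot (z of collar in the frame of knob above -0.013 m and not (horizontal distance between flange and pot_rim below 0.005 m and z of flange in the frame of pot_rim between -0.003 and 0.003 m and angle between flange's own z axis and vertical below 0.08 rad)).
It fails at once if the lids are let go above the pot before they are home (horizontal distance between flange and pot_rim below 0.03 m and z of flange in the frame of pot_rim above 0.008 m and contact force between the fingers and inner_lid below 0.1 N).
It fails at once if a bystander is moved by more than 20 mm (distance of any of cork, loupe, steamer, bulb, brush, paint_jar from where it was at the start of the episode above 0.02 m).
It also fails if it takes over 69 s, if anything falls off the work surface, if the arm or the gripper's body presses on something with over 40 N, if the wrist force passes 120 N, or if a joint passes its speed limit or range.

### The arm

A 6-joint arm with a two-finger parallel gripper is mounted at the origin on the work surface. World frame = base frame: x ahead of the robot, y to its left, z up, the work surface at z = 0. Lengths are in mm, angles in rad, forces in N, time in s.
With the tool pointing down it reaches from about 350 to 925 mm from the base axis. Payload 6.4 kg.
Tool frame: the origin (TCP) lies on the front face of the gripper's body, between the roots of the fingers; the fingertips stand 97 mm ahead of it and the grasp point (between the pads) lies 78 mm ahead of it; x points along the fingers, y is the direction in which the jaws open and shut, and the axes are right-handed (so a half turn about x gives the same grasp; the last joint's range is limited). The gripper opens to 94 mm and grips with 3 to 60 N. Pads are 16 mm wide; open, the fingers measure 119 mm over their backs; the gripper's body (75 mm by 177 mm) begins 78 mm behind the grasp point.
Start: joints at [-1.463, 0.245, 1.558, -0, 1.339, -0.174], TCP at [180.76, -624.372, 302.655] pointing down, gripper open.
Joint ranges: [-3.13, 3.13], [-1.02, 2.26], [0.13, 2.54], [-0.95, 4.09], [0.21, 2.88], [-2.74, 2.74]. Speed limits (rad/s): [2.57, 2.57, 3.14, 3.14, 3.14, 3.14].

### API

Orientations are given as a unit quaternion [x, y, z, w].
In Python, from plant import arm gives the robot as it stands.
- The arm moves only by the tool jog_arm, never from a script. Its argument "steps" is text: rows parted by semicolons, each of 6 numbers parted by spaces: the shift along the tool's x, y, z normalised to -1 to 1, where 1 is 6 cm, then the turn, a rotation vector about the tool's x, y, z normalised to -1 to 1, where 1 is 45 degrees. In form: x y z wx wy wz; .... A call has exactly 5 rows; each row shifts and turns the commanded pose from where the row before left it, along the tool's axes as they then stand; what a row does not reach is not made up. A row lasts 1/8 s, in which the tool goes at most 62.5 mm and 10.7 degrees, less where a joint would pass 70% of its speed; a pose out of reach is approached as far as the arm can. A call with a number of a shift or a turn outside -1 to 1 is refused whole. A call with a gripper value outside its range is refused whole. "grip" is the opening, from 0 (shut) to 1 (fully open), set as the call begins (left out, the last holds). The fingers move at their own pace and stop on an object; "force" is the grip in N (left out, the last holds). Time passes only in rows, so rows that do not move let the fingers close, or fill a call up. It gives the time, the measured TCP pose, the force and the opening at its end, in the units of the state.
- arm.get_obs(): the state, without advancing time (a new reading comes with each control period).
- arm.grab_frame(name): name is "side" or "top"; returns a dict with "color" (480x640x3 uint8, red, green, blue), "fovy" (degrees; the focal length in pixels is half the picture's height over the tangent of half this angle, whatever the lens; pixels are square), "cx", "cy" (the principal point, pixels), "k1" (the pictures are not rectified: a ray, as slopes to the right and down, at radius r is drawn at 1 + k1 r^2 times it, then the intrinsics apply), "camera_from_world" (4x4, takes a point from world to camera coordinates). Camera axes: x right, y up, looking along -z (the intrinsics and any distortion apply to the point x, -y, -z); pixel columns grow to the right and rows downward; lengths in mm; the calibration is good to about 2 mm. A picture is of the moment at which its call begins. There is no depth.
- arm.job_done(): hands the job in, once; it reports no verdict.
The state is a dict: "time_s": time; "joints": joint angles; "joint_velocities": joint speeds; "effort": joint torques, N m; "position": TCP position; "eef_rot": TCP orientation; "force": force on the tool from outside, world axes, zero at the start; "ft_torque": the same for the moment, N m; "finger_gap": opening from 0.0 (shut) to 1.0 (fully open).
Only numpy, scipy, OpenCV 4.12 (cv2) and the standard library are available. Lean on these libraries where they do the work, as an engineer would, in place of code of your own. Each camera call takes 0.05 s, during which the arm holds its last target.

## Working session

There is one attempt and no reset: what is moved stays moved. The work goes in short steps, Python scripts to look and compute and a tool call to move; the robot and the scene stay as the last step left them, time stands still between calls to the robot, and variables do not carry over. Pictures are saved under pics/ and viewed, and the job is handed in when it is done.

Besides the shell and the picture viewer there is one more tool, called after "Emit:" as name(argument=value, ...), one argument or row to a line, values as JSON. jog_arm: Moves the arm, as the interface text tells. Its arguments: {"type":"object","properties":{"steps":{"type":"string"},"grip":{"type":"number"},"force":{"type":"number"}},"required":["steps"]}

```bash
mkdir -p pics; ls; python3 - <<'E'
from plant import arm
import cv2,json
o=arm.get_obs();print(o)
for n in("side","top"):
    f=arm.grab_frame(n);cv2.imwrite(f"pics/{n}0.png",f["color"][:,:,::-1]);print(n,f["fovy"],f["cx"],f["cy"],f["k1"],f["camera_from_world"].tolist() if hasattr(f["camera_from_world"],"tolist") else f["camera_from_world"])
E
```

```text
pics
{'time_s': 0.0, 'joints': array([-1.46310961e+00,  2.45808333e-01,  1.55898338e+00, -9.79402933e-06,
        1.33872395e+00, -1.74067578e-01]), 'joint_velocities': array([-0.00083386, -0.00129628,  0.00031257, -0.00017364, -0.0003512 ,
        0.00067247]), 'effort': array([ 1.45893540e-03, -4.15823257e+01, -3.14606130e+01,  6.85122027e-02,
        3.33539362e-02, -1.50651749e-04]), 'position': array([ 180.70575016, -623.94438058,  301.56533798]), 'eef_rot': array([ 0.70012039,  0.09996638, -0.700082  ,  0.09860713]), 'force': array([-0.37705237, -0.54576994, -0.3207219 ]), 'ft_torque': array([ 0.00347763,  0.0128765 , -0.03831851]), 'finger_gap': 0.998507727555999}
side 46.189639568435766 318.5197138571772 238.2900316970988 -0.0760171753545725 [[-0.9811711208176503, -0.1929053040513108, -0.009527609474968122, 576.1651931685301], [0.14263323639459957, -0.7569688879915726, 0.6376941763011517, -121.24538870157807], [-0.13022669292060843, 0.6243281559257705, 0.7702307200893045, -1094.4722589306368], [0.0, 0.0, 0.0, 1.0]]
top 42.62515481612181 311.5505288017124 237.68634601605135 0.032483592255063885 [[-0.02303801029574923, -0.9994629419661142, -0.02330402793623645, 44.883443775684086], [0.9874157892624792, -0.026396004502427833, 0.15592725887882256, -605.2513060685737], [-0.1564586501180695, -0.019418511342215533, 0.9874936011035635, -1431.9127983219732], [0.0, 0.0, 0.0, 1.0]]
```

View pics/side0.png

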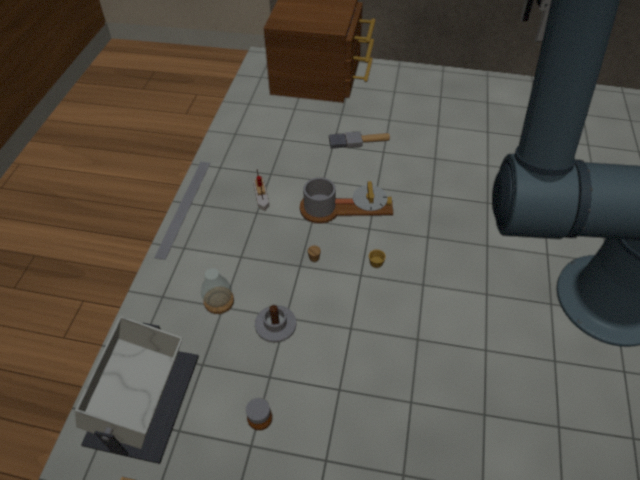

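View pics/top0.png

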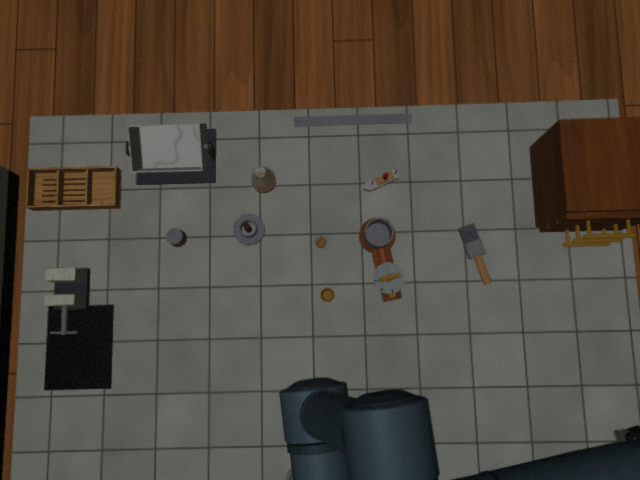

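```bash
cat > h.py <<'E'
import numpy as np,cv2
from plant import arm
def cam(f):
    h,w=f["color"].shape[:2]
    return (h/2/np.tan(np.radians(f["fovy"])/2),f["cx"],f["cy"],f["k1"],np.array(f["camera_from_world"]))
def proj(c,P):
    F,cx,cy,k,T=c;P=np.atleast_2d(P);q=P@T[:3,:3].T+T[:3,3]
    u=q[:,0]/-q[:,2];v=-q[:,1]/-q[:,2];s=1+k*(u*u+v*v)
    return np.c_[cx+F*u*s,cy+F*v*s]
def ray(c,px):
    F,cx,cy,k,T=c
    K=np.array([[F,0,cx],[0,F,cy],[0,0,1.]])
    u,v=cv2.undistortPoints(np.array([[px]],float),K,np.array([k,0,0,0.]))[0,0]
    R=T[:3,:3];return -R.T@T[:3,3],R.T@np.array([u,-v,-1])
def atz(c,px,z):
    o,d=ray(c,px);return o+d*(z-o[2])/d[2]
def tri(cs,pxs):
    A=np.zeros((3,3));b=np.zeros(3)
    for c,p in zip(cs,pxs):
        o,d=ray(c,p);d=d/np.linalg.norm(d);M=np.eye(3)-np.outer(d,d);A+=M;b+=M@o
    return np.linalg.solve(A,b)
def circ(c,x,y,z,r,n=60,rot=None):
    t=np.linspace(0,2*np.pi,n);return proj(c,np.c_[x+r*np.cos(t),y+r*np.sin(t),z+0*t])
def crop(img,x,y,w,h,s,name,curves=()):
    im=cv2.resize(img[y:y+h,x:x+w,::-1],None,fx=s,fy=s,interpolation=cv2.INTER_CUBIC)
    for cv,col in curves:
        p=((cv-[x,y]+.5)*s-.5);cv2.polylines(im,[np.round(p*8).astype(np.int32)],False,col,1,cv2.LINE_AA,3)
    cv2.imwrite("pics/"+name,im)
E
python3 - <<'E'
from h import *
f=arm.grab_frame("side");crop(f["color"],200,160,200,200,4,"s1.png") if 0 else None
I=f["color"];crop(I,290,165,120,110,6,"s1.png");crop(I,190,260,120,90,6,"s1b.png")
f=arm.grab_frame("top");I=f["color"];crop(I,345,205,70,105,6,"t1.png");crop(I,220,155,70,100,6,"t1b.png")
E
```

```text
(no output)
```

View pics/s1.png

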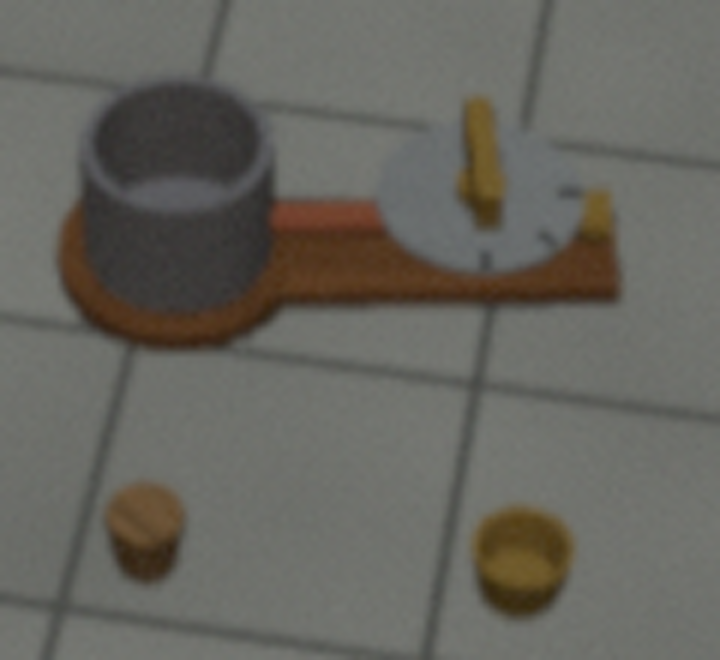

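View pics/s1b.png

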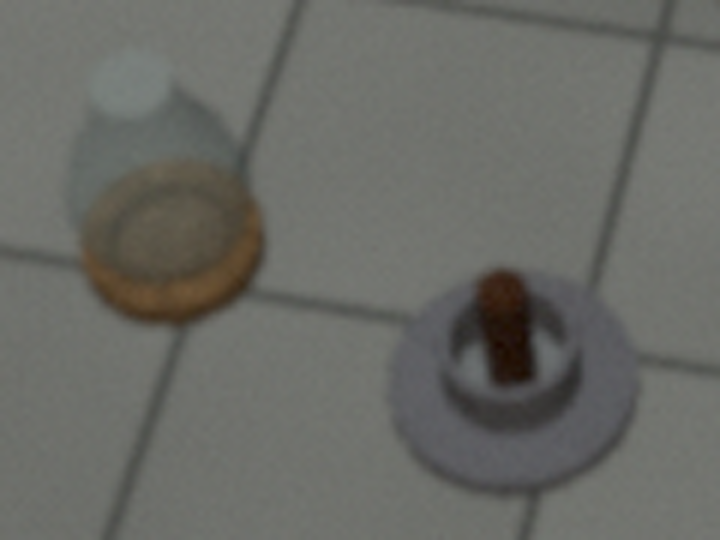

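View pics/t1.png

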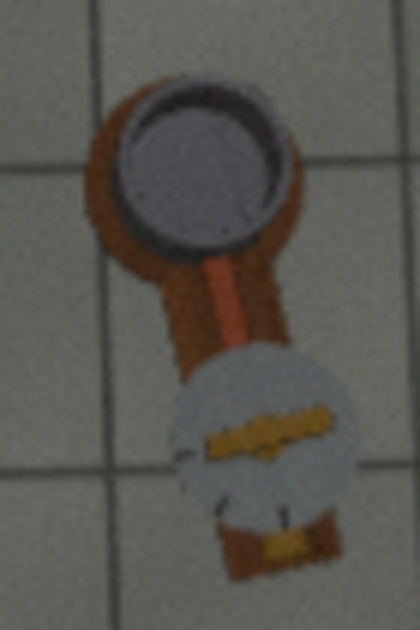

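View pics/t1b.png

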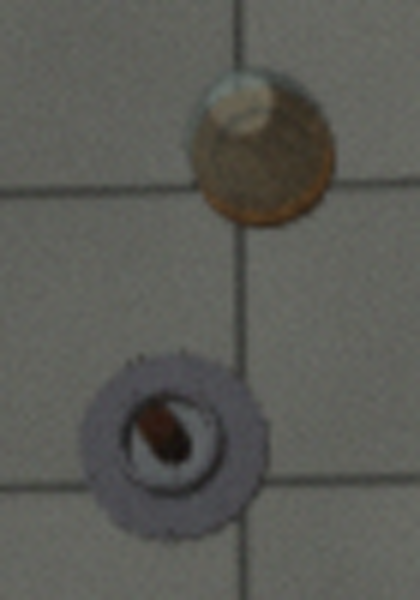

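```bash
cat >> h.py <<'E'
from scipy.optimize import minimize
def fitcirc(frames,circs,x0,dz=False):
    """circs: list of (z,r,sign) sign=+1 brighter inside,-1 darker inside,0 abs"""
    G=[cv2.GaussianBlur(cv2.cvtColor(f["color"],cv2.COLOR_RGB2GRAY).astype(np.float32),(0,0),.8) for f in frames]
    cs=[cam(f) for f in frames]
    def score(p):
        s=0
        for g,c in zip(G,cs):
            for z,r,sg in circs:
                d=2.
                a=circ(c,p[0],p[1],z,r-d).astype(np.float32);b=circ(c,p[0],p[1],z,r+d).astype(np.float32)
                va=cv2.remap(g,a[:,0].copy(),a[:,1].copy(),cv2.INTER_LINEAR).ravel();vb=cv2.remap(g,b[:,0].copy(),b[:,1].copy(),cv2.INTER_LINEAR).ravel()
                df=va-vb
                s+=np.clip(sg*df if sg else abs(df),-5,30).mean()
        return -s
    best=None
    xs=np.arange(-14,14.1,2)
    cand=min(((score([x0[0]+a,x0[1]+b]),a,b) for a in xs for b in xs))
    r=minimize(score,[x0[0]+cand[1],x0[1]+cand[2]],method="Nelder-Mead",options=dict(initial_simplex=[[x0[0]+cand[1]+i,x0[1]+cand[2]+j] for i,j in((0,0),(1.5,0),(0,1.5))]))
    return r.x,r.fun
E
python3 - <<'E'
from h import *
fs=arm.grab_frame("side");ft=arm.grab_frame("top");cs,ct=cam(fs),cam(ft)
P=lambda x,y,ox,oy:((x+.5)/6-.5+ox,(y+.5)/6-.5+oy)
pr=tri([cs,ct],[P(178,143,290,165),P(205,163,345,205)]);print("rim",pr)
br=tri([cs,ct],[P(482,150,290,165),P(269,433,345,205)]);print("bar",br, atz(ct,P(269,433,345,205),62))
kn=tri([cs,ct],[P(502,285,190,260),P(152,415,220,155)]);print("knobtop",kn)
F={"side":[fs],"top":[ft],"both":[fs,ft]}
for n,f in F.items():
    print(n,"pot",fitcirc(f,[(65,35,0),(65,30,0)],pr[:2]),"lidcollar",fitcirc(f,[(44,22,0)],kn[:2]),"disc",fitcirc(f,[(22,39,1)],kn[:2]),"dial",fitcirc(f,[(36,38,1)],br[:2]))
E
```

```text
rim [ 611.90659785 -130.28039393   66.5095669 ]
bar [ 505.01497831 -151.30731153   61.9347836 ] [ 506.13669893 -151.33289279   62.        ]
knobtop [635.5616918  186.10321431  77.84702334]
side pot (array([ 611.56452793, -131.32862394]), np.float64(-30.605724334716797)) lidcollar (array([629.74453845, 193.35075321]), np.float64(-17.162294387817383)) disc (array([650.53027093, 198.24278908]), np.float64(-0.40110155940055847)) dial (array([ 502.94444587, -153.46090197]), np.float64(-8.19211196899414))
top pot (array([ 614.28732424, -130.13858019]), np.float64(-28.097923278808594)) lidcollar (array([632.6293749 , 182.57414512]), np.float64(-11.925042152404785)) disc (array([619.34533743, 201.07163624]), np.float64(0.19032643735408783)) dial (array([ 506.94594755, -153.28506421]), np.float64(-5.937499046325684))
both pot (array([ 613.02484202, -129.86183772]), np.float64(-56.152679443359375)) lidcollar (array([629.2405248 , 195.07788472]), np.float64(-26.030731201171875)) disc (array([654.185823  , 203.08619345]), np.float64(-1.7554618120193481)) dial (array([ 505.66783407, -153.32251567]), np.float64(-12.30125617980957))
```

```bash
python3 - <<'E'
from h import *
fs=arm.grab_frame("side");ft=arm.grab_frame("top");cs,ct=cam(fs),cam(ft)
P=lambda x,y,ox,oy:((x+.5)/6-.5+ox,(y+.5)/6-.5+oy)
print(atz(ct,P(175,447,220,155),20),atz(cs,P(514,378,190,260),20), atz(ct,P(152,415,220,155),72),atz(cs,P(502,285,190,260),72), "collar top", atz(ct,P(172,440,220,155),44),atz(cs,P(511,345,190,260),44))
# channel-based fits: saturation-like difference
import copy
for nm,f in(("s",[fs]),("t",[ft]),("b",[fs,ft])):
    g=[]
    for q in f:
        I=q["color"].astype(np.float32);D=np.clip(128+4*(I[...,2]-I[...,1]),0,255).astype(np.uint8)
        q2=dict(q);q2["color"]=np.dstack([D]*3);g.append(q2)
    print(nm,fitcirc(g,[(22,39,1)],(632,186)),fitcirc(f,[(44,22,0),(44,18,0)],(632,186)))
for z,r in():pass
x,y=632.,186.
cv=lambda c:[(circ(c,x,y,22,39),(0,255,0)),(circ(c,x,y,44,22),(0,255,255)),(circ(c,x,y,72,8),(255,255,0))]
crop(fs["color"],190,260,120,90,6,"s2b.png",cv(cs));crop(ft["color"],220,205,70,50,8,"t2b.png",cv(ct))
E
```

```text
[636.19233764 184.49668614  20.        ] [633.14764071 183.56666562  20.        ] [640.18730776 187.13794967  72.        ] [633.31222316 182.7502523   72.        ] collar top [634.87955251 182.73424313  44.        ] [631.72350714 186.17055239  44.        ]
s (array([632.98162402, 184.71098156]), np.float64(-16.9326114654541)) (array([633.23159031, 183.36335339]), np.float64(-32.56553649902344))
t (array([636.12904215, 184.84497094]), np.float64(-20.46569061279297)) (array([636.00025599, 182.41956047]), np.float64(-23.418636322021484))
b (array([634.49526224, 184.74244249]), np.float64(-34.66587448120117)) (array([633.33809655, 183.17447716]), np.float64(-56.018619537353516))
```

View pics/s2b.png

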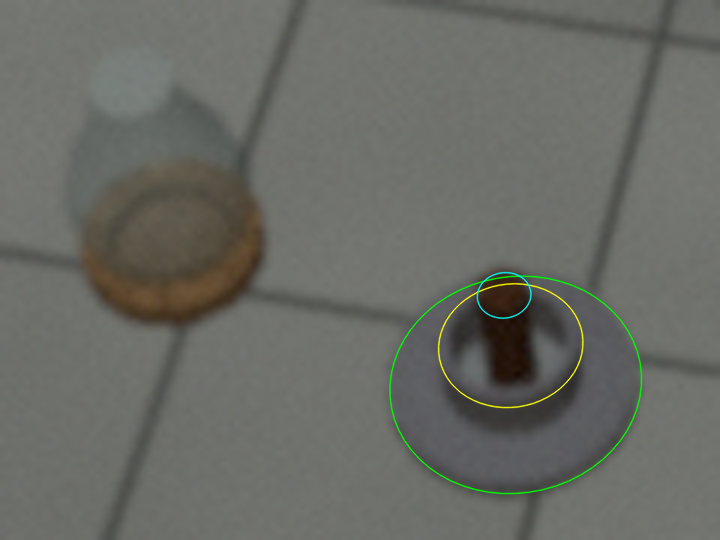

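View pics/t2b.png

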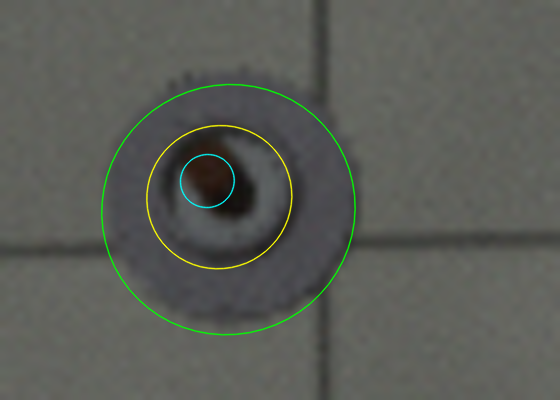

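```bash
cat >> h.py <<'E'
from scipy.spatial.transform import Rotation as R
def plan(pos,yaw,o=None):
    """target TCP pos (mm), tool down, jaw(tool y) along yaw (mod pi). prints total deltas in units"""
    o=o or arm.get_obs();p=np.array(o["position"]);q=R.from_quat(o["eef_rot"])
    best=None
    for k in(0,1):
        a=yaw+k*np.pi
        y=np.array([np.cos(a),np.sin(a),0]);x=np.array([0,0,-1.]);z=np.cross(x,y)
        Rt=R.from_matrix(np.c_[x,y,z]);rv=(q.inv()*Rt).as_rotvec()
        if best is None or np.linalg.norm(rv)<np.linalg.norm(best):best=rv
    d=q.inv().apply(np.array(pos)-p)
    print("t",o["time_s"],"pos",p.round(1),"jaw yaw",np.degrees(np.arctan2(*q.as_matrix()[[1,0],1])).round(1),"F",np.round(o["force"],1),"gap",round(o["finger_gap"]*94,1))
    print("shift units",(d/60).round(3),"turn units",(best/(np.pi/4)).round(3),"J",np.round(o["joints"],2))
E
python3 - <<'E'
from h import *
fs=arm.grab_frame("side");ft=arm.grab_frame("top");cs,ct=cam(fs),cam(ft)
I=ft["color"];H=cv2.cvtColor(I,cv2.COLOR_RGB2HSV)
m=((H[...,0]>14)&(H[...,0]<30)&(H[...,1]>120)).astype(np.uint8)
m[:265]=0;m[287:]=0;m[:,:370]=0;m[:,410:]=0
ys,xs=np.nonzero(m);print(len(xs))
W=np.array([atz(ct,(x,y),58) for x,y in zip(xs,ys)])[:,:2];c=W.mean(0);u,s,v=np.linalg.svd(W-c);print(c,v[0],np.degrees(np.arctan2(v[0][1],v[0][0]))-90)
plan((505.5,-152.5,250),0.275)
x,y=613,-130
a=.205
cv=lambda c:[(circ(c,x,y,65,35),(0,255,0)),(circ(c,505,-152.5,36,38),(0,255,255)),(proj(c,[[505+25*np.cos(t),-152.5+25*np.sin(t),62] for t in (np.pi/2+.27,-np.pi/2+.27)]),(0,0,255))]
crop(fs["color"],290,165,120,110,6,"s3.png",cv(cs));crop(I,345,205,70,105,6,"t3.png",cv(ct))
E
```

```text
87
[ 506.32868147 -152.44295547] [-0.2507993   0.96803911] 14.524815389524107
t 0.5 pos [ 180.8 -624.3  302.6] jaw yaw -73.9 F [ 0.2 -0.3  0.4] gap 93.8
shift units [ 0.878 -6.048 -7.386] turn units [-1.991 -0.     0.   ] J [-1.46  0.25  1.56  0.    1.34 -0.17]
```

View pics/s3.png

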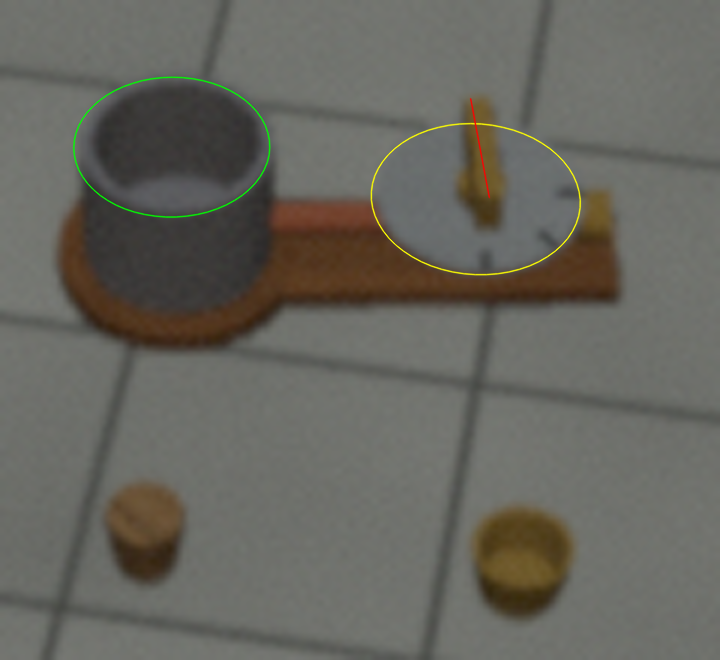

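View pics/t3.png

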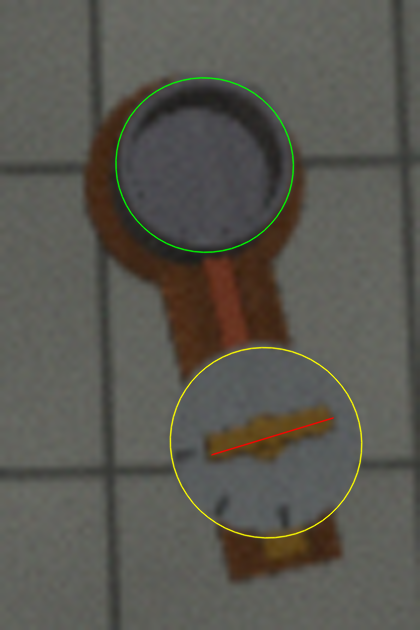

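Emit:
jog_arm(
  steps="0.05 -0.4 -0.49 0 0 0;0.05 -0.4 -0.49 0 0 0;0.05 -0.4 -0.49 0 0 0;0.05 -0.4 -0.49 0 0 0;0.05 -0.4 -0.49 0 0 0",
  grip=0.55,
)

```text
time_s: 1.12
position: [289.2, -467.2, 287.7]
eef_rot: [0.7, 0.099, -0.7, 0.099]
force: [0.5, -0.5, -0.3]
finger_gap: 0.554
```

Emit:
jog_arm(
  steps="0.05 -0.4 -0.49 0 0 0;0.05 -0.4 -0.49 0 0 0;0.05 -0.4 -0.49 0 0 0;0.05 -0.4 -0.49 0 0 0;0.05 -0.4 -0.49 0 0 0",
)

```text
time_s: 1.75
position: [397.0, -311.0, 272.8]
eef_rot: [0.7, 0.099, -0.7, 0.099]
force: [-0.1, 0.2, 0.4]
finger_gap: 0.553
```

Emit:
jog_arm(
  steps="0.05 -0.4 -0.49 0 0 0;0.05 -0.4 -0.49 0 0 0;0.05 -0.4 -0.49 0 0 0;0.05 -0.4 -0.49 0 0 0;0.05 -0.4 -0.49 0 0 0",
)

```text
time_s: 2.38
position: [504.9, -154.9, 257.8]
eef_rot: [0.7, 0.099, -0.7, 0.099]
force: [0.4, -0.1, -0.5]
finger_gap: 0.547
```

Emit:
jog_arm(
  steps="0 0 0 -0.2 0 0;0 0 0 -0.2 0 0;0 0 0 -0.2 0 0;0 0 0 -0.2 0 0;0 0 0 -0.2 0 0",
)

```text
time_s: 3.0
position: [504.3, -155.9, 257.8]
eef_rot: [0.608, 0.361, -0.608, 0.361]
force: [-0.5, 0.1, -0.3]
finger_gap: 0.551
```

Emit:
jog_arm(
  steps="0 0 0 -0.2 0 0;0 0 0 -0.2 0 0;0 0 0 -0.2 0 0;0 0 0 -0.2 0 0;0 0 0 -0.2 0 0",
)

```text
time_s: 3.62
position: [504.3, -156.0, 257.8]
eef_rot: [0.423, 0.566, -0.423, 0.566]
force: [0.3, -0.0, -0.2]
finger_gap: 0.549
```

```bash
python3 - <<'E'
from h import *
plan((505.5,-152.5,200),0.262)
E
```

```text
t 3.625 pos [ 504.3 -156.   257.8] jaw yaw 16.4 F [ 0.3 -0.  -0.2] gap 51.6
shift units [ 0.963  0.036 -0.05 ] turn units [ 0.032  0.    -0.   ] J [-0.51  0.    1.91  0.    1.23 -0.8 ]
```

Emit:
jog_arm(
  steps="0.25 0.036 -0.05 0.03 0 0;0.25 0 0 0 0 0;0.25 0 0 0 0 0;0.25 0 0 0 0 0;0.25 0 0 0 0 0",
  grip=0.5,
)

```text
time_s: 4.25
position: [505.3, -152.4, 181.4]
eef_rot: [0.432, 0.56, -0.432, 0.56]
force: [-0.2, -0.2, 0.5]
finger_gap: 0.502
```

```bash
python3 - <<'E'
from h import *
plan((505.5,-152.5,138),0.262)
fs=arm.grab_frame("side");crop(fs["color"],290,110,120,130,6,"s4.png",[(proj(cam(fs),[[505.5+25*np.cos(t),-152.5+25*np.sin(t),62] for t in (np.pi/2+.26,-np.pi/2+.26)]),(0,0,255))])
fs=arm.grab_frame("top");crop(fs["color"],345,205,90,105,6,"t4.png")
E
```

```text
t 4.25 pos [ 505.3 -152.4  181.4] jaw yaw 14.8 F [-0.2 -0.2  0.5] gap 47.1
shift units [0.723 0.003 0.002] turn units [-0.005 -0.     0.001] J [-0.51  0.11  1.95 -0.    1.08 -0.77]
```

View pics/s4.png

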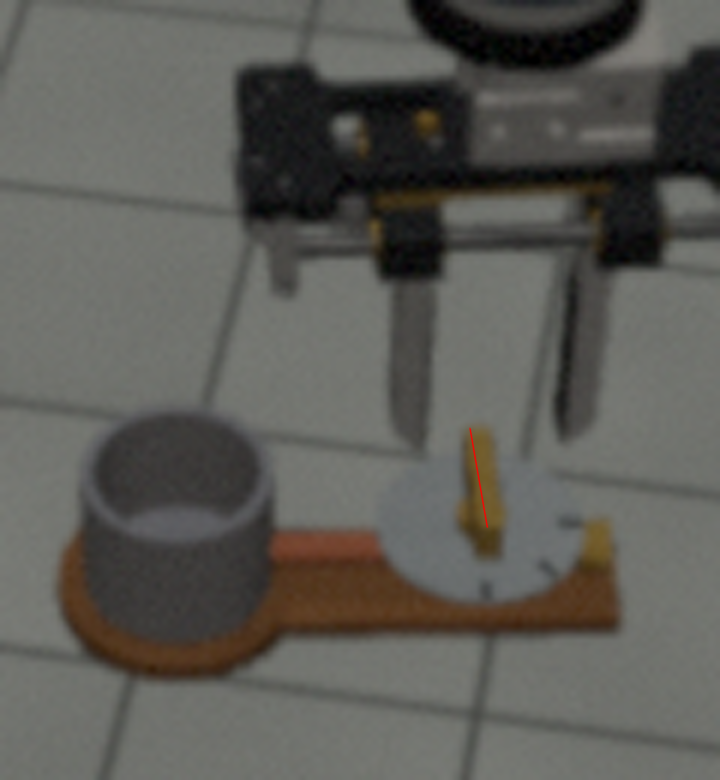

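View pics/t4.png

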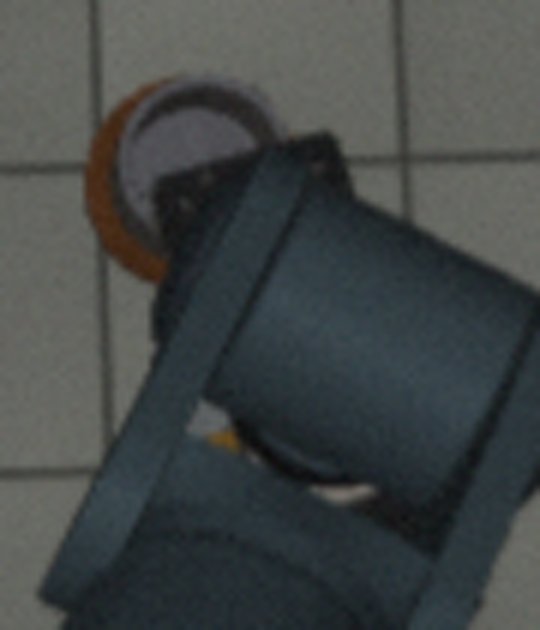

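```bash
cat >> h.py <<'E'
def tips(c,o,gap=None):
    q=R.from_quat(o["eef_rot"]).as_matrix();p=np.array(o["position"]);g=(gap or o["finger_gap"]*94)/2
    out=[]
    for s in(1,-1):
        for zz in (-8,8):
          out.append(proj(c,[p+q@[97,s*g,zz],p+q@[50,s*g,zz]]))
          out.append(proj(c,[p+q@[97,s*(g+12.5),zz],p+q@[50,s*(g+12.5),zz]]))
    return out
E
python3 - <<'E'
from h import *
fs=arm.grab_frame("side");c=cam(fs);o=arm.get_obs()
crop(fs["color"],330,140,80,90,8,"s5.png",[(t,(0,255,0)) for t in tips(c,o)])
E
```

```text
(no output)
```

View pics/s5.png

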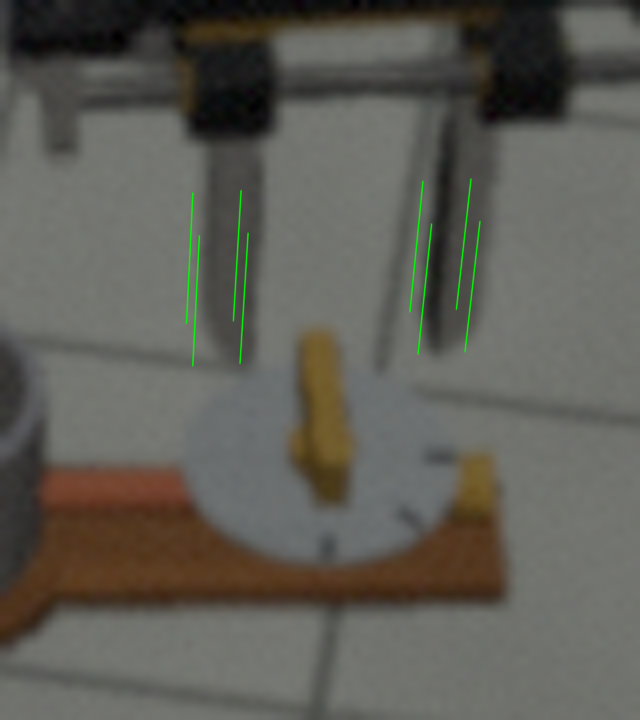

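Emit:
jog_arm(
  steps="0.18 0.01 0 0 0 0;0.18 0 0 0 0 0;0.18 0 0 0 0 0;0.16 0 0 0 0 0;0 0 0 0 0 0",
)

```text
time_s: 5.03
position: [505.6, -152.0, 139.6]
eef_rot: [0.431, 0.561, -0.432, 0.559]
force: [1.0, 0.1, 0.2]
finger_gap: 0.5
```

```bash
python3 - <<'E'
from h import *
plan((506,-152.5,139),0.262)
fs=arm.grab_frame("side");c=cam(fs);o=arm.get_obs()
crop(fs["color"],330,140,80,90,8,"s6.png")
E
```

```text
t 5.025 pos [ 505.6 -152.   139.6] jaw yaw 14.8 F [1.  0.1 0.2] gap 47.0
shift units [0.01  0.005 0.009] turn units [-0.005 -0.002  0.002] J [-0.51  0.18  1.97 -0.    1.   -0.77]
```

View pics/s6.png

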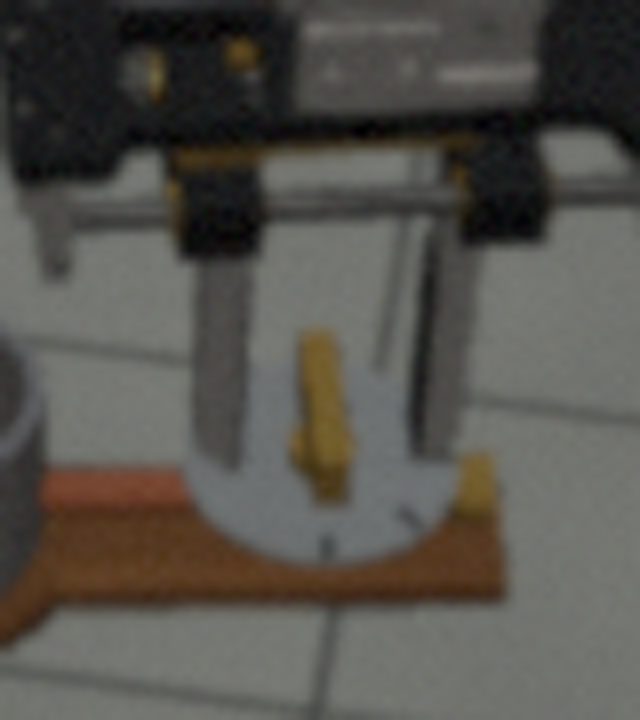

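Fingers straddle the bar (bar centre around (325,415), tips near (235,465) and (432,455)). Closing.

Emit:
jog_arm(
  steps="0 0 0 0 0 0;0 0 0 0 0 0;0 0 0 0 0 0;0 0 0 0 0 0;0 0 0 0 0 0",
  grip=0,
  force=25,
)

```text
time_s: 5.7
position: [505.9, -152.4, 140.8]
eef_rot: [0.431, 0.56, -0.432, 0.56]
force: [-2.5, -0.7, 1.9]
finger_gap: 0.102
```

```bash
python3 - <<'E'
from h import *
plan((506,-152.5,139),0.262+.72)
E
```

```text
t 5.7 pos [ 505.9 -152.4  140.8] jaw yaw 14.8 F [-2.5 -0.7  1.9] gap 9.5
shift units [0.03  0.001 0.002] turn units [-0.922 -0.     0.001] J [-0.51  0.18  1.97 -0.    1.   -0.77]
```

Emit:
jog_arm(
  steps="0 0 0 -0.12 0 0;0 0 0 -0.12 0 0;0 0 0 -0.12 0 0;0 0 0 -0.12 0 0;0 0 0 -0.12 0 0",
)

```text
time_s: 6.32
position: [505.9, -152.4, 140.8]
eef_rot: [0.288, 0.646, -0.288, 0.646]
force: [-1.9, -0.6, 1.9]
finger_gap: 0.106
```

Emit:
jog_arm(
  steps="0 0 0 -0.12 0 0;0 0 0 -0.12 0 0;0 0 0 -0.1 0 0;0 0 0 0 0 0;0 0 0 0 0 0",
)

```text
time_s: 6.95
position: [506.0, -152.4, 140.8]
eef_rot: [0.2, 0.678, -0.201, 0.678]
force: [-2.8, 0.0, 3.6]
finger_gap: 0.105
```

```bash
python3 - <<'E'
from h import *
plan((506,-152.5,139),np.radians(56.7))
E
```

```text
t 6.95 pos [ 506.  -152.4  140.8] jaw yaw 57.1 F [-2.8  0.   3.6] gap 9.8
shift units [ 0.03  -0.001  0.002] turn units [ 0.008 -0.     0.001] J [-0.51  0.18  1.97 -0.    1.   -1.5 ]
```

Emit:
jog_arm(
  steps="0 0 0 0 0 0;0 0 0 0 0 0;0 0 0 0 0 0;-0.2 0 0 0 0 0;-0.5 0 0 0 0 0",
  grip=0.5,
)

```text
time_s: 7.58
position: [505.4, -151.9, 182.4]
eef_rot: [0.201, 0.679, -0.2, 0.677]
force: [1.0, -0.1, 0.4]
finger_gap: 0.494
```

Emit:
jog_arm(
  steps="-0.5 0 0 0 0 0;-0.5 0 0 0 0 0;-0.4 0 0 0 0 0;0 0 0 0 0 0;0 0 0 0 0 0",
)

```text
time_s: 8.2
position: [505.7, -152.1, 265.9]
eef_rot: [0.2, 0.679, -0.2, 0.678]
force: [-0.0, 0.3, -0.2]
finger_gap: 0.499
```

```bash
python3 - <<'E'
from h import *
plan((635.5,184,240),np.radians(57))
fs=arm.grab_frame("side");crop(fs["color"],330,160,80,70,8,"s7.png")
ft=arm.grab_frame("top");crop(ft["color"],220,155,200,150,4,"t7.png")
# knob: dark red pixels
for f in(fs,ft):
    I=f["color"];H=cv2.cvtColor(cv2.GaussianBlur(I,(0,0),.7),cv2.COLOR_RGB2HSV);x0,y0=((240,215) if f is ft else (265,300))
    s=H[y0:y0+30,x0:x0+25];m=((s[...,0]<14)|(s[...,0]>170))&(s[...,1]>90)
    for r in m.astype(int):print(''.join('.#'[v] for v in r))
    print()
E
```

```text
t 8.2 pos [ 505.7 -152.1  265.9] jaw yaw 57.1 F [-0.   0.3 -0.2] gap 46.9
shift units [ 0.433  5.878 -1.227] turn units [ 0.002 -0.001 -0.   ] J [-0.51 -0.    1.9   0.    1.25 -1.5 ]
.........................
.........................
.........................
.........................
.........................
.........................
......#####..............
.....#######.............
.....#######.............
.....########............
.....########............
.....########............
.....########............
......#######............
......#######............
......#######............
.......######............
.......######............
.......#####.............
.......######............
.......####..............
........#####............
........#####............
.........................
.........................
.........................
.........................
.........................
.........................
.........................

.........................
.........................
.........................
.........................
.........................
.........................
.........................
.........................
.....##..................
....####.................
...######................
....#####................
.....####................
.....####................
........#................
.........................
.........................
.........................
.........................
.........................
.........................
.........................
.........................
.........................
.........................
.........................
.........................
.........................
.........................
.........................
```

View pics/s7.png

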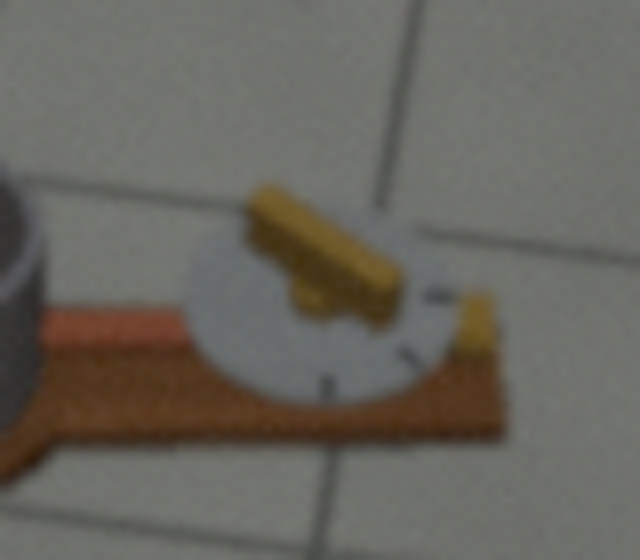

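View pics/t7.png

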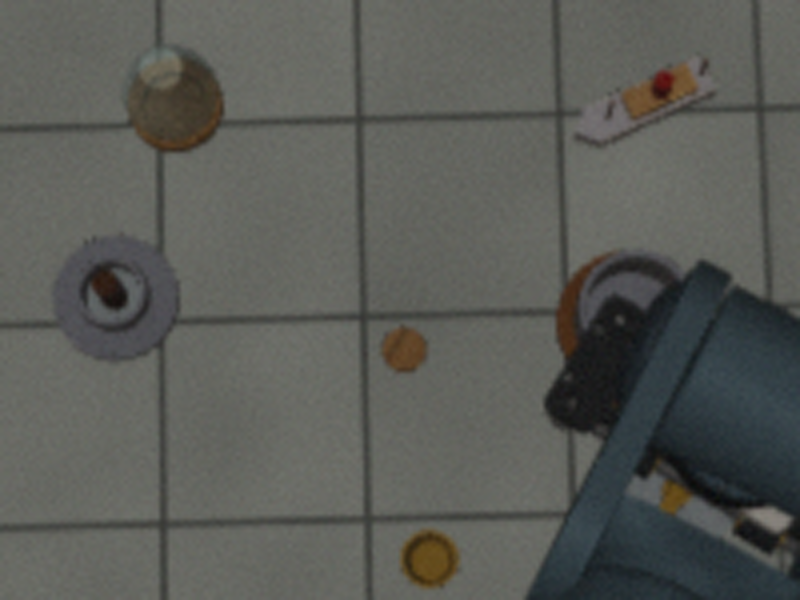

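Emit:
jog_arm(
  steps="0.05 0.6 -0.12 0 0 0;0.05 0.6 -0.12 0 0 0;0.05 0.6 -0.12 0 0 0;0.05 0.6 -0.12 0 0 0;0.05 0.6 -0.12 0 0 0",
)

```text
time_s: 8.93
position: [573.5, 19.6, 250.2]
eef_rot: [0.2, 0.679, -0.2, 0.677]
force: [-0.1, -0.1, -0.5]
finger_gap: 0.502
```

Emit:
jog_arm(
  steps="0.05 0.6 -0.12 0 0 0;0.05 0.6 -0.12 0 0 0;0.05 0.6 -0.12 0 0 0;0.05 0.6 -0.12 0 0 0;0.05 0.48 -0.15 0 0 0",
)

```text
time_s: 9.55
position: [635.7, 185.2, 234.9]
eef_rot: [0.2, 0.679, -0.2, 0.677]
force: [0.1, 0.4, 0.1]
finger_gap: 0.498
```

Emit:
jog_arm(
  steps="0 0 0 0.2 0 0;0 0 0 0.2 0 0;0 0 0 0.2 0 0;0 0 0 0.2 0 0;0 0 0 0.2 0 0",
)

```text
time_s: 10.18
position: [635.2, 184.0, 235.0]
eef_rot: [0.445, 0.549, -0.447, 0.548]
force: [-0.4, -1.1, -0.1]
finger_gap: 0.5
```

Emit:
jog_arm(
  steps="0 0 0 0.14 0 0;0 0 0 0.13 0 0;0.2 0 0 0 0 0;0.2 0 0 0 0 0;0 0 0 0 0 0",
)

```text
time_s: 10.8
position: [634.7, 183.8, 210.1]
eef_rot: [-0.499, -0.501, 0.501, -0.499]
force: [-0.3, -0.2, -0.2]
finger_gap: 0.5
```

```bash
python3 - <<'E'
from h import *
plan((635.5,184,144),0)
fs=arm.grab_frame("side");c=cam(fs);o=arm.get_obs();crop(fs["color"],230,250,80,90,8,"s8.png",[(t,(0,255,0)) for t in tips(c,o)])
ft=arm.grab_frame("top");print(atz(cam(ft),(245.3,225.6),72))
E
```

```text
t 10.8 pos [634.7 183.8 210.1] jaw yaw -0.0 F [-0.3 -0.2 -0.2] gap 47.0
shift units [ 1.101  0.018 -0.003] turn units [-0.     0.001  0.005] J [ 0.11  0.36  1.59 -0.    1.19  0.11]
[635.69066251 186.25253027  72.        ]
```

View pics/s8.png

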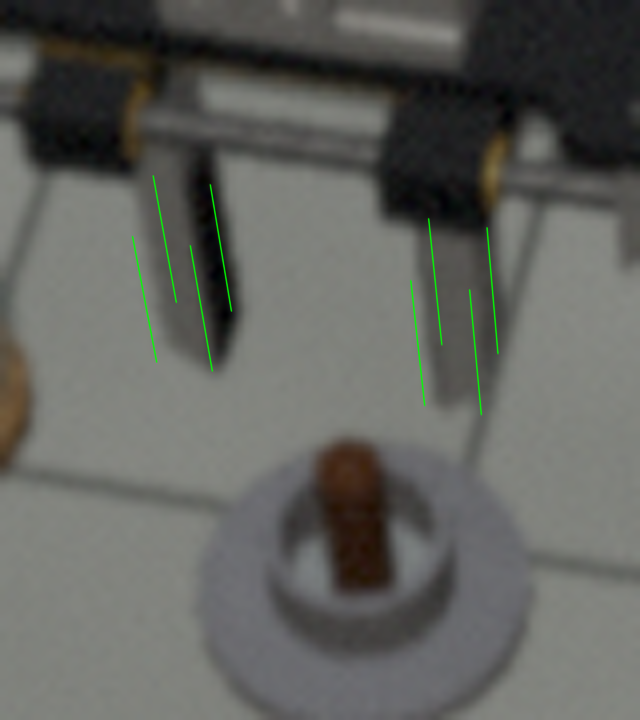

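Emit:
jog_arm(
  steps="0.2 0.02 0 0 0 0;0.2 0 0 0 0 0;0.2 0 0 0 0 0;0.15 0 0 0 0 0;0 0 0 0 0 0",
)

```text
time_s: 11.52
position: [636.4, 183.9, 166.4]
eef_rot: [-0.5, -0.5, 0.501, -0.499]
force: [-0.2, -0.4, -0.5]
finger_gap: 0.499
```

```bash
python3 - <<'E'
from h import *
plan((635.5,184,144),0)
fs=arm.grab_frame("side");c=cam(fs);o=arm.get_obs();crop(fs["color"],230,250,80,90,8,"s9.png",[(t,(0,255,0)) for t in tips(c,o)])
E
```

```text
t 11.525 pos [636.4 183.9 166.4] jaw yaw -0.1 F [-0.2 -0.4 -0.5] gap 46.9
shift units [ 0.373 -0.014 -0.002] turn units [-0.001  0.     0.003] J [0.11 0.42 1.6  0.   1.12 0.11]
```

View pics/s9.png

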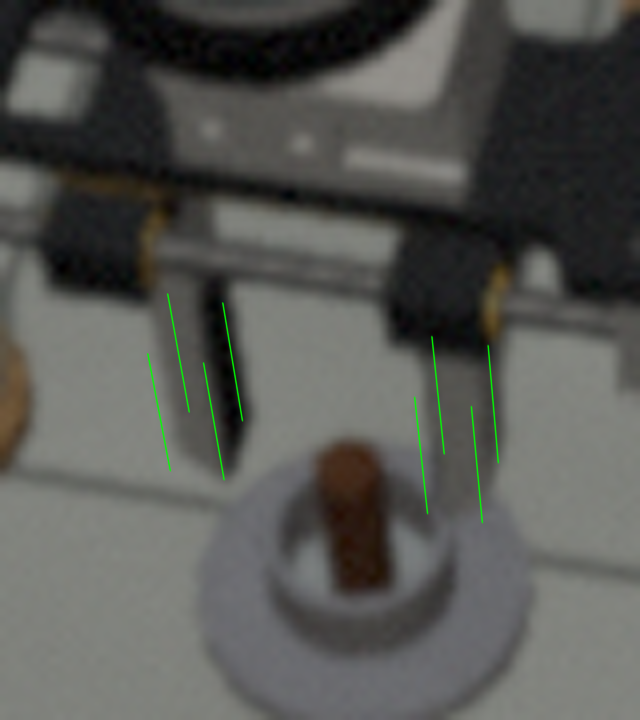

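Emit:
jog_arm(
  steps="0.1 -0.01 0 0 0 0;0.1 0 0 0 0 0;0.1 0 0 0 0 0;0.06 0 0 0 0 0;0 0 0 0 0 0",
)

```text
time_s: 12.2
position: [636.2, 184.0, 145.6]
eef_rot: [-0.5, -0.5, 0.5, -0.5]
force: [0.4, 0.2, -0.2]
finger_gap: 0.501
```

```bash
python3 - <<'E'
from h import *
plan((635.5,184,144),0)
E
```

```text
t 12.2 pos [636.2 184.  145.6] jaw yaw -0.1 F [ 0.4  0.2 -0.2] gap 47.1
shift units [ 0.026 -0.011 -0.   ] turn units [-0.001  0.     0.001] J [0.11 0.44 1.61 0.   1.09 0.11]
```

Emit:
jog_arm(
  steps="0.01 -0.01 0 0 0 0;0 0 0 0 0 0;0 0 0 0 0 0;0 0 0 0 0 0;0 0 0 0 0 0",
  grip=0,
  force=35,
)

```text
time_s: 12.82
position: [635.7, 184.0, 145.5]
eef_rot: [-0.5, -0.5, 0.5, -0.5]
force: [-0.6, -0.9, 0.1]
finger_gap: 0.161
```

Emit:
jog_arm(
  steps="-0.05 0 0 0 0 0;-0.1 0 0 0 0 0;-0.1 0 0 0 0 0;-0.1 0 0 0 0 0;0 0 0 0 0 0",
)

```text
time_s: 13.45
position: [636.2, 184.0, 167.4]
eef_rot: [0.501, 0.499, -0.5, 0.5]
force: [-0.3, 0.4, -2.3]
finger_gap: 0.162
```

```bash
python3 - <<'E'
from h import *
plan((613.5,-130,250),0)
fs=arm.grab_frame("side");c=cam(fs);o=arm.get_obs();crop(fs["color"],230,250,80,90,8,"s10.png",[(t,(0,255,0)) for t in tips(c,o)])
E
```

```text
t 13.45 pos [636.2 184.  167.4] jaw yaw -0.1 F [-0.3  0.4 -2.3] gap 15.2
shift units [-1.378 -0.371  5.234] turn units [-0.001 -0.    -0.002] J [0.11 0.41 1.61 0.   1.12 0.11]
```

View pics/s10.png

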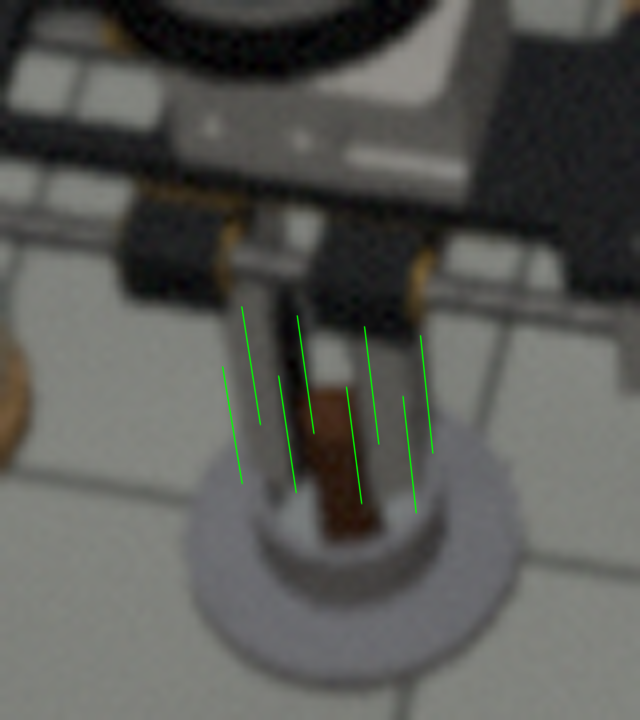

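Emit:
jog_arm(
  steps="-0.25 0 0 0 0 0;-0.25 0 0 0 0 0;-0.25 0 0 0 0 0;-0.25 0 0 0 0 0;-0.25 0 0.1 0 0 0",
)

```text
time_s: 14.12
position: [635.8, 178.1, 242.8]
eef_rot: [0.5, 0.5, -0.5, 0.5]
force: [-0.3, 0.4, -2.6]
finger_gap: 0.16
```

Emit:
jog_arm(
  steps="0 -0.03 0.25 0 0 0;0 -0.03 0.36 0 0 0;0 -0.03 0.36 0 0 0;0 -0.03 0.36 0 0 0;0 -0.03 0.36 0 0 0",
)

```text
time_s: 14.75
position: [626.4, 74.8, 241.2]
eef_rot: [-0.5, -0.5, 0.501, -0.499]
force: [-0.7, 0.7, -1.8]
finger_gap: 0.16
```

Emit:
jog_arm(
  steps="0 -0.03 0.36 0 0 0;0 -0.03 0.36 0 0 0;0 -0.03 0.36 0 0 0;0 -0.03 0.36 0 0 0;0 -0.03 0.36 0 0 0",
)

```text
time_s: 15.38
position: [617.4, -32.8, 241.5]
eef_rot: [0.5, 0.5, -0.5, 0.5]
force: [0.6, 0.0, -2.8]
finger_gap: 0.163
```

Emit:
jog_arm(
  steps="0 -0.03 0.36 0 0 0;0 -0.03 0.36 0 0 0;0 -0.01 0.36 0 0 0;0 0 0.32 0 0 0;0 0 0.14 0 0 0",
)

```text
time_s: 16.0
position: [613.3, -125.2, 241.5]
eef_rot: [0.501, 0.499, -0.5, 0.5]
force: [0.1, -0.0, -1.8]
finger_gap: 0.159
```

```bash
python3 - <<'E'
from h import *
plan((613.5,-130,220),0)
fs=arm.grab_frame("side");c=cam(fs);o=arm.get_obs();crop(fs["color"],270,120,100,100,7,"s11.png",[(t,(0,255,0)) for t in tips(c,o)])
E
```

```text
t 16.0 pos [ 613.3 -125.2  241.5] jaw yaw -0.1 F [ 0.1 -0.  -1.8] gap 15.0
shift units [0.358 0.003 0.08 ] turn units [-0.003 -0.    -0.   ] J [-0.38  0.25  1.67  0.    1.22 -0.38]
```

View pics/s11.png

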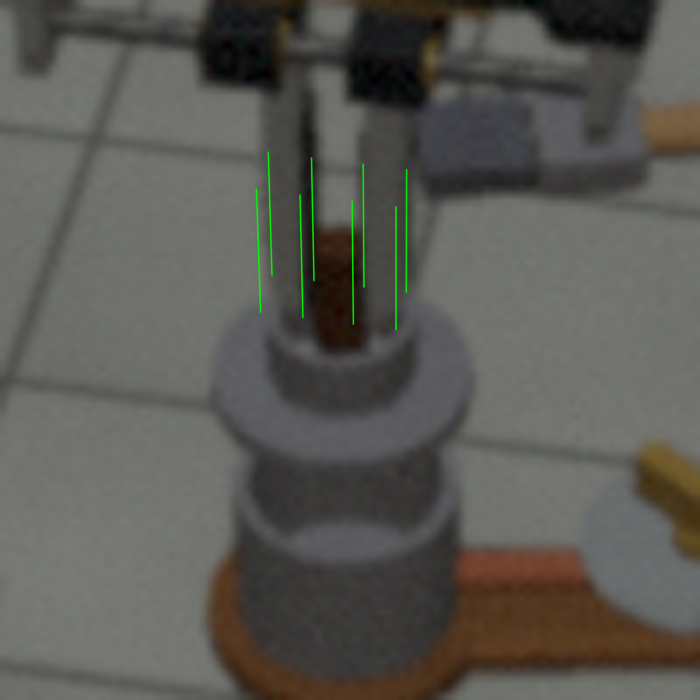

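```bash
python3 - <<'E'
from h import *
fs=arm.grab_frame("side");c=cam(fs);o=arm.get_obs();dz=o["position"][2]-145.5
print(o["position"],fitcirc([fs],[(44+dz,22,0)],(612,-125)))
I=fs["color"].astype(np.float32);D=np.clip(128+4*(I[...,2]-I[...,1]),0,255).astype(np.uint8);q=dict(fs);q["color"]=np.dstack([D]*3)
p=fitcirc([q],[(22+dz,39,1)],(612,-125))[0];print(p)
crop(fs["color"],270,120,100,100,7,"s12.png",[(circ(c,*p,22+dz,39),(0,255,0)),(circ(c,*p,44+dz,22),(0,255,255)),(circ(c,611.5,-131.3,65,35),(0,0,255)),(circ(c,611.5,-131.3,65,30),(0,0,255))])
ft=arm.grab_frame("top");crop(ft["color"],330,190,100,100,7,"t12.png")
E
```

```text
[ 613.33283917 -124.6198437   241.42064436] (array([ 612.44345031, -135.13718275]), np.float64(-13.111737251281738))
[ 611.02670102 -125.79875373]
```

View pics/s12.png

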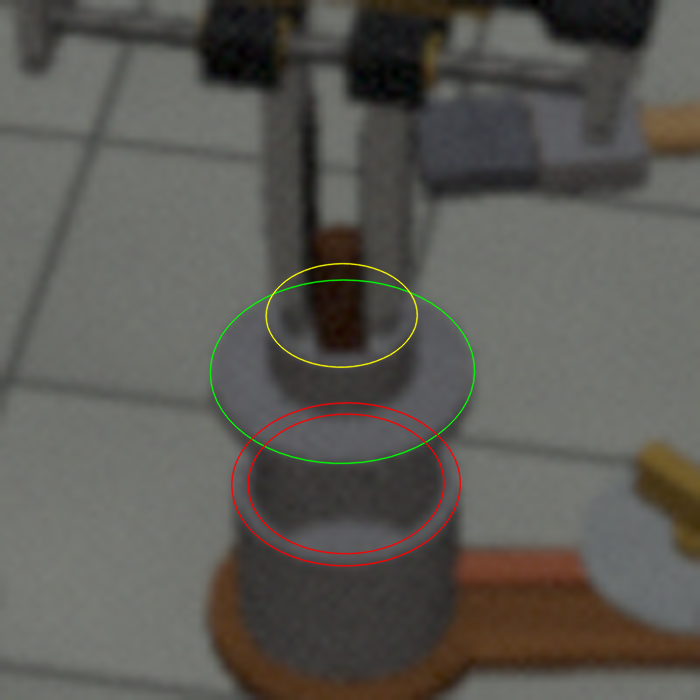

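View pics/t12.png

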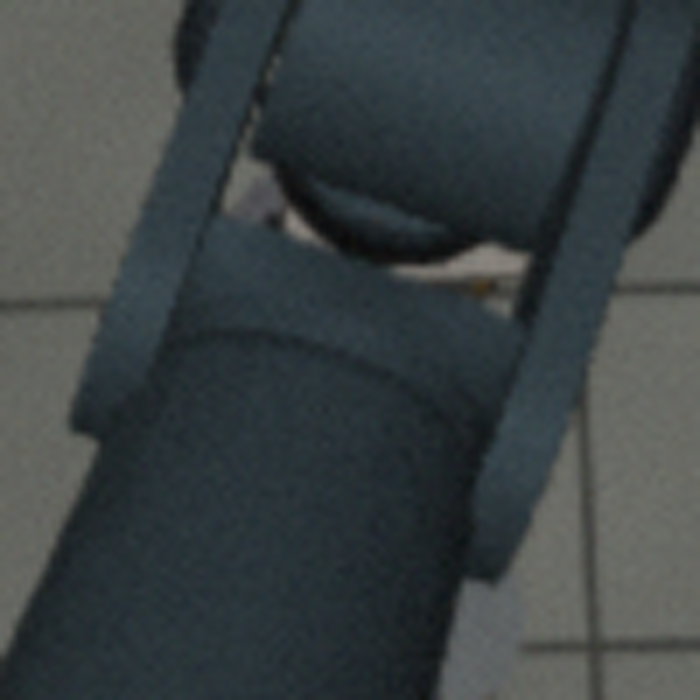

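Emit:
jog_arm(
  steps="0.1 0.01 0.05 0 0 0;0.15 0 0.045 0 0 0;0.15 0 0 0 0 0;0.08 0 0 0 0 0;0 0 0 0 0 0",
)

```text
time_s: 16.77
position: [613.6, -129.3, 211.9]
eef_rot: [-0.5, -0.5, 0.5, -0.499]
force: [0.3, 0.4, -2.7]
finger_gap: 0.162
```

```bash
python3 - <<'E'
from h import *
plan((613.9,-130.2,198.5),0)
fs=arm.grab_frame("side");c=cam(fs);o=arm.get_obs();dz=o["position"][2]-145.5
I=fs["color"].astype(np.float32);D=np.clip(128+4*(I[...,2]-I[...,1]),0,255).astype(np.uint8);q=dict(fs);q["color"]=np.dstack([D]*3)
p=fitcirc([q],[(22+dz,39,1)],(612,-130))[0];print(p)
crop(fs["color"],270,120,100,100,7,"s13.png",[(circ(c,*p,22+dz,39),(0,255,0))])
E
```

```text
t 16.775 pos [ 613.6 -129.3  211.9] jaw yaw -0.0 F [ 0.3  0.4 -2.7] gap 15.2
shift units [0.223 0.005 0.016] turn units [-0.001 -0.001  0.002] J [-0.39  0.29  1.68 -0.    1.17 -0.39]
[ 610.8458342  -129.46766368]
```

View pics/s13.png

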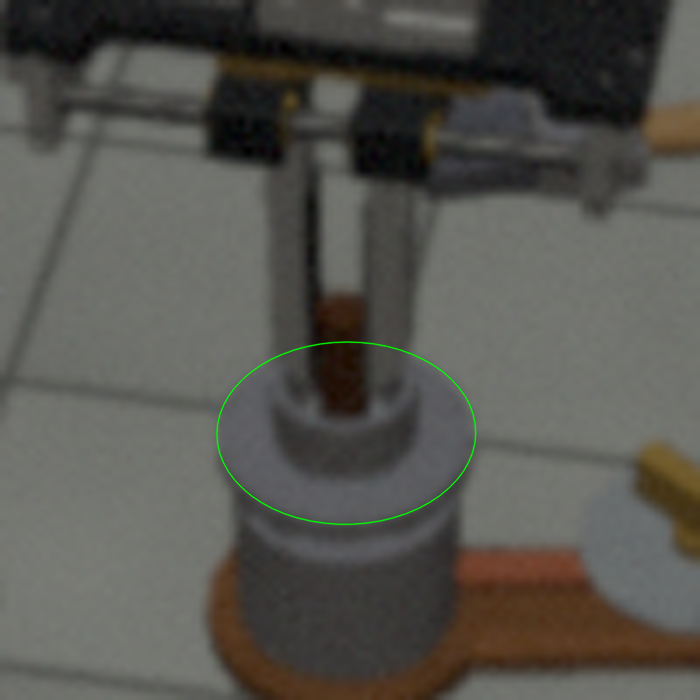

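Emit:
jog_arm(
  steps="0.03 0.01 0.016 0 0 0;0.03 0 0 0 0 0;0.03 0 0 0 0 0;0.03 0 0 0 0 0;0 0 0 0 0 0",
)

```text
time_s: 17.45
position: [614.4, -130.4, 205.2]
eef_rot: [-0.5, -0.5, 0.5, -0.5]
force: [0.5, -1.3, -2.2]
finger_gap: 0.164
```

```bash
python3 - <<'E'
from h import *
plan((613.9,-130.2,198.5),0)
E
```

```text
t 17.45 pos [ 614.4 -130.4  205.2] jaw yaw -0.1 F [ 0.5 -1.3 -2.2] gap 15.4
shift units [ 0.112 -0.008 -0.003] turn units [-0.001 -0.     0.   ] J [-0.39  0.3   1.68  0.    1.16 -0.39]
```

Plug has entered with no upward force. Continue down.

Emit:
jog_arm(
  steps="0.03 -0.005 0 0 0 0;0.03 0 0 0 0 0;0.03 0 0 0 0 0;0.02 0 0 0 0 0;0 0 0 0 0 0",
)

```text
time_s: 18.08
position: [614.2, -130.4, 198.8]
eef_rot: [-0.5, -0.5, 0.5, -0.5]
force: [-0.1, -0.0, -2.9]
finger_gap: 0.163
```

```bash
python3 - <<'E'
from h import *
plan((613.9,-130.2,198.5),0)
o=arm.get_obs();print(o["force"],o["ft_torque"])
fs=arm.grab_frame("side");crop(fs["color"],270,120,100,100,7,"s14.png")
E
```

```text
t 18.075 pos [ 614.2 -130.4  198.8] jaw yaw -0.1 F [-0.1 -0.  -2.9] gap 15.3
shift units [ 0.005 -0.004 -0.004] turn units [-0.001 -0.     0.   ] J [-0.39  0.3   1.69 -0.    1.15 -0.39]
[-0.06445471 -0.04340712 -2.90230216] [-0.03766695 -0.0848058   0.04442283]
```

View pics/s14.png

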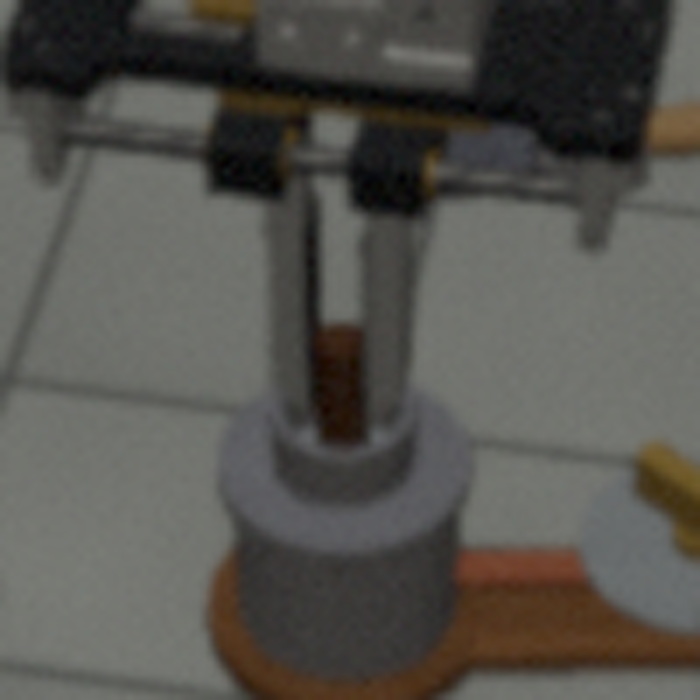

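Emit:
jog_arm(
  steps="0.01 0 0 0 0 0;0 0 0 0 0 0;0.01 0 0 0 0 0;0 0 0 0 0 0;0 0 0 0 0 0",
)

```text
time_s: 18.75
position: [614.3, -130.5, 198.5]
eef_rot: [-0.5, -0.5, 0.5, -0.5]
force: [-3.9, 1.1, 5.5]
finger_gap: 0.162
```

```bash
python3 - <<'E'
from h import *
o=arm.get_obs();print(o["position"],o["force"],o["ft_torque"])
E
```

```text
[ 614.27225188 -130.53167672  198.48895573] [-3.87282859  1.05444196  5.49868355] [0.2089095  0.71629579 0.01195419]
```

Emit:
jog_arm(
  steps="0 0 0 0 0 0;0 0 0 0 0 0;0 0 0 0 0 0;0 0 0 0 0 0;0 0 0 0 0 0",
  grip=0.75,
)

```text
time_s: 19.38
position: [614.2, -130.5, 197.6]
eef_rot: [0.5, 0.5, -0.5, 0.5]
force: [-0.1, -0.3, 0.4]
finger_gap: 0.656
```

Emit:
jog_arm(
  steps="0 0 0 0 0 0;0 0 0 0 0 0;0 0 0 0 0 0;0 0 0 0 0 0;0 0 0 0 0 0",
)

```text
time_s: 20.0
position: [614.2, -130.5, 197.7]
eef_rot: [-0.5, -0.5, 0.5, -0.5]
force: [-0.7, -0.4, 0.0]
finger_gap: 0.75
```

```bash
python3 - <<'E'
from h import *
plan((613.9,-130.2,175.5),0)
fs=arm.grab_frame("side");c=cam(fs)
p=(611.4,-131.2)
I=fs["color"].astype(np.float32);D=np.clip(128+4*(I[...,2]-I[...,1]),0,255).astype(np.uint8);q=dict(fs);q["color"]=np.dstack([D]*3)
print(fitcirc([fs],[(97,22,0),(97,18,0)],p),fitcirc([q],[(75,39,1)],p))
crop(fs["color"],270,120,100,100,7,"s15.png",[(circ(c,*p,75,39),(0,255,0)),(circ(c,*p,97,22),(0,255,255)),(circ(c,*p,125,8),(255,255,0))])
E
```

```text
t 20.0 pos [ 614.2 -130.5  197.7] jaw yaw -0.1 F [-0.7 -0.4  0. ] gap 70.5
shift units [ 0.37  -0.005 -0.004] turn units [-0.001  0.    -0.   ] J [-0.39  0.3   1.69 -0.    1.15 -0.39]
(array([ 612.51749345, -133.86469221]), np.float64(-29.326242446899414)) (array([ 611.94811207, -131.4991638 ]), np.float64(-12.009276390075684))
```

View pics/s15.png

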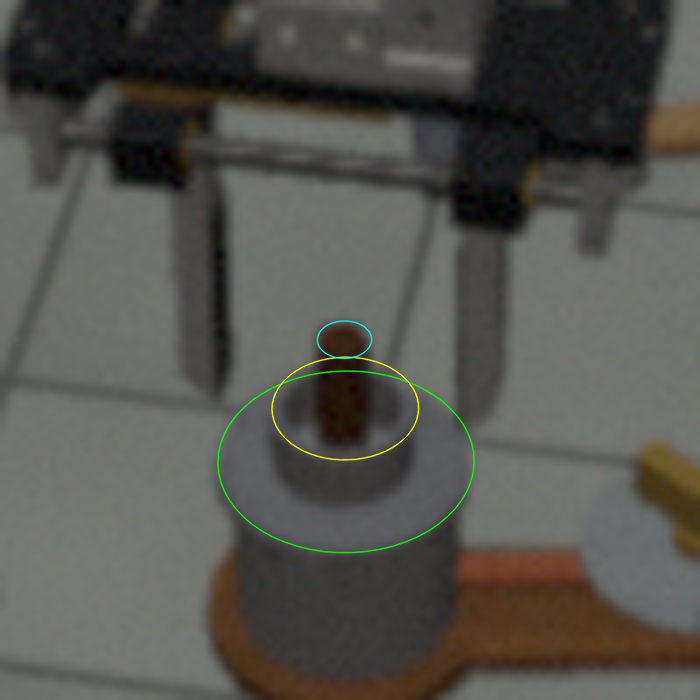

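Emit:
jog_arm(
  steps="0.1 -0.005 0 0 0 0;0.1 0 0 0 0 0;0.1 0 0 0 0 0;0.05 0 0 0 0 0;0 0 0 0 0 0",
)

```text
time_s: 20.68
position: [613.8, -130.4, 176.3]
eef_rot: [-0.5, -0.5, 0.5, -0.5]
force: [0.0, -0.4, -0.2]
finger_gap: 0.748
```

```bash
python3 - <<'E'
from h import *
plan((613.9,-130.2,175.5),0)
fs=arm.grab_frame("side");crop(fs["color"],270,120,100,100,7,"s16.png")
E
```

```text
t 20.675 pos [ 613.8 -130.4  176.3] jaw yaw -0.1 F [ 0.  -0.4 -0.2] gap 70.3
shift units [ 0.013  0.002 -0.003] turn units [-0.001 -0.     0.001] J [-0.39  0.33  1.7   0.    1.11 -0.39]
```

View pics/s16.png

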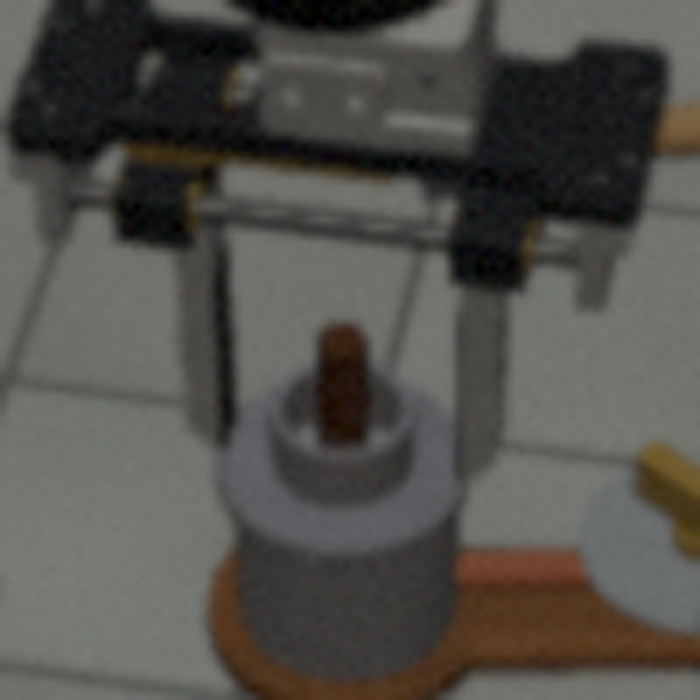

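Emit:
jog_arm(
  steps="0 0 0 0 0 0;0 0 0 0 0 0;0 0 0 0 0 0;0 0 0 0 0 0;0 0 0 0 0 0",
  grip=0.3,
  force=15,
)

```text
time_s: 21.35
position: [614.0, -130.5, 176.8]
eef_rot: [0.5, 0.5, -0.5, 0.5]
force: [0.7, 0.1, 1.0]
finger_gap: 0.469
```

```bash
python3 - <<'E'
from h import *
plan((613.9,-130.2,176),0)
o=arm.get_obs();print(o["force"],o["ft_torque"])
E
```

```text
t 21.35 pos [ 614.  -130.5  176.8] jaw yaw -0.1 F [0.7 0.1 1. ] gap 44.1
shift units [ 0.014 -0.001 -0.005] turn units [-0.001  0.    -0.   ] J [-0.39  0.33  1.7   0.    1.11 -0.39]
[0.6849299  0.10599268 1.02637003] [ 0.03519074 -0.09359478 -0.02298103]
```

Emit:
jog_arm(
  steps="0 0 0 0 0 0;-0.03 0 0 0 0 0;-0.05 0 0 0 0 0;-0.08 0 0 0 0 0;-0.08 0 0 0 0 0",
  grip=0.2,
  force=18,
)

```text
time_s: 21.98
position: [613.9, -130.4, 191.4]
eef_rot: [-0.5, -0.5, 0.5, -0.5]
force: [0.1, -0.4, -1.0]
finger_gap: 0.468
```

```bash
python3 - <<'E'
from h import *
plan((613.9,-130.2,264),0)
fs=arm.grab_frame("side");crop(fs["color"],270,120,100,100,7,"s17.png")
E
```

```text
t 21.975 pos [ 613.9 -130.4  191.4] jaw yaw -0.1 F [ 0.1 -0.4 -1. ] gap 44.0
shift units [-1.209  0.    -0.004] turn units [-0.001  0.    -0.   ] J [-0.39  0.31  1.69 -0.    1.14 -0.39]
```

View pics/s17.png

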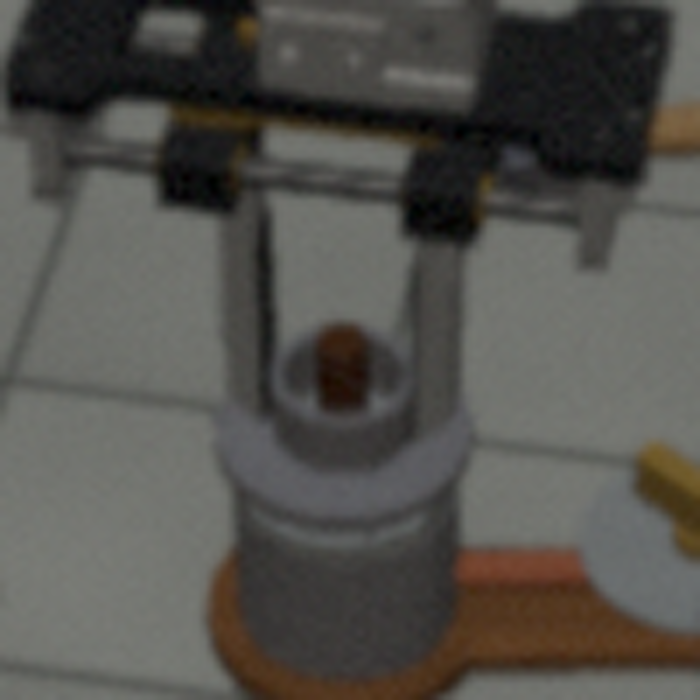

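Emit:
jog_arm(
  steps="-0.12 0 0 0 0 0;-0.15 0 0 0 0 0;-0.15 0 0 0 0 0;-0.15 0 0 0 0 0;-0.15 0 0 0 0 0",
)

```text
time_s: 22.65
position: [613.9, -130.5, 235.0]
eef_rot: [0.5, 0.5, -0.5, 0.5]
force: [0.6, 0.6, -1.6]
finger_gap: 0.468
```

Emit:
jog_arm(
  steps="-0.15 0 0 0 0 0;-0.15 0 0 0 0 0;-0.12 0 0 0 0 0;-0.05 0 0 0 0 0;0 0 0 0 0 0",
)

```text
time_s: 23.28
position: [613.9, -130.4, 262.5]
eef_rot: [0.5, 0.5, -0.5, 0.5]
force: [0.5, -0.0, -1.5]
finger_gap: 0.464
```

Emit:
jog_arm(
  steps="0 0 0 0 0 0;0 0 0 0 0 0;0 0 0 0 0 0;0 0 0 0 0 0;0 0 0 0 0 0",
)

```text
time_s: 23.9
position: [613.9, -130.4, 262.4]
eef_rot: [0.5, 0.5, -0.5, 0.5]
force: [0.3, -0.6, -1.2]
finger_gap: 0.465
```

```bash
python3 - <<'E'
from h import *
plan((613.9,-130.2,264),0)
fs=arm.grab_frame("side");c=cam(fs);p=(611.4,-131.2)
crop(fs["color"],270,100,130,120,6,"s18.png",[(circ(c,*p,72,34),(0,255,0)),(circ(c,*p,125,8),(255,255,0))])
E
```

```text
t 23.9 pos [ 613.9 -130.4  262.4] jaw yaw -0.1 F [ 0.3 -0.6 -1.2] gap 43.7
shift units [-0.026  0.    -0.004] turn units [-0.001 -0.     0.   ] J [-0.39  0.23  1.65  0.    1.26 -0.39]
```

View pics/s18.png

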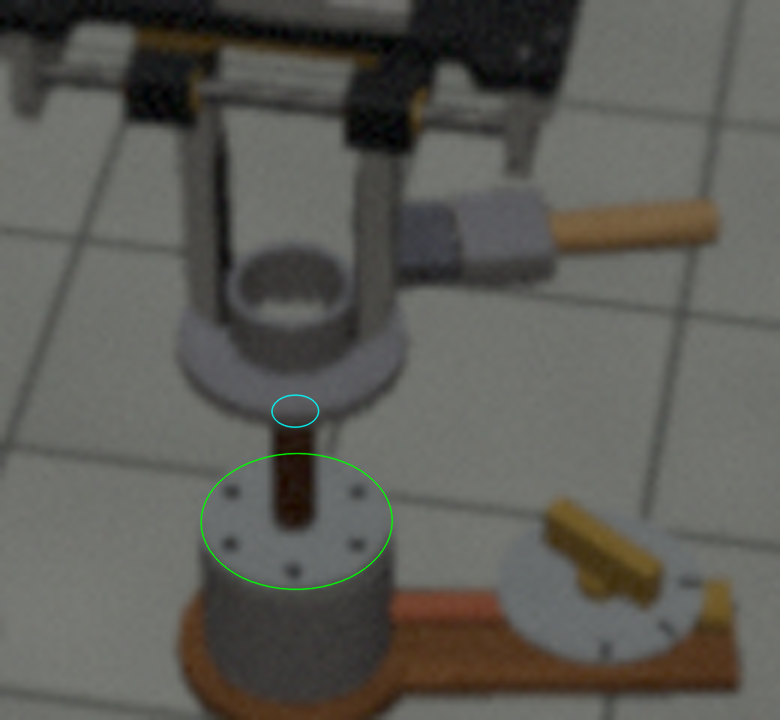

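```bash
python3 - <<'E'
from plant import arm
print(arm.job_done())
E
```

```text
the job is handed in; nothing more can be done
None
```

The job is done and handed in at about 24 s; no verdict is reported back, so the results below are from my own checks.

- **Stopcock:** I gripped the bar and turned it until the jaws stood at 57.1°, against an aim of 56.7° for half open. The last picture shows the bar lined up with the middle mark.
- **Lids:** I lifted the nested pair by the knob and lowered it into the pot. It touched down at a tool height of 198.5 mm, the height I had worked out for fully home. I let go only after the wrist force turned to an upward push of about 5.5 N.
- **Outer lid:** I took it by the collar and raised it 85.6 mm, so its lower edge is about 28 mm above the knob. It looks level and the grip is steady. The load of about 1.2 N fits the outer lid alone. In the last picture the inner lid's flange matches the outline drawn for fully home.

**Disagreements:**
- The side camera read x about 2.5 to 3 mm low compared with the fingers. The top camera agreed with the fingers, so I went by the top camera.
- There was a small sideways force of about 4 N at touchdown. It was gone once I let go.

I saw no bystander move in the pictures I took, but I did not measure them again at the end.

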